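# Pack up the soldering desk

## Task

Clear the soldering desk at the end of the lesson: stack the parts trays squarely in the grey dock, the yellow tray with the batteries at the bottom, then the red one, then the white one on top, each nested fully home in the one below. Last of all, press the solder sucker lengthwise down into both spring clips of the orange rail until it snaps home, and let go. Leave the rosin tin, the screwdriver and the iron stand where they are.

Things in the scene. Friction and masses are not known exactly. Their poses are not given: they have to be found in the camera images.
- tray_yellow: Yellow parts tray holding three dark batteries, 130 g. 84 x 56 x 38 mm (x, y, z), open on top, walls 3 mm; origin at the centre of its underside, z up. Grip it across its y (56 mm). A foot 66 x 38 mm, 5 mm high, under it fits into the 78 x 50 mm mouth of another tray or the dock (6 mm free all round); nested, its origin is 33 mm above that of the tray below. Either way round will do.
- tray_red: Red parts tray holding six black push switches, about 90 g; built exactly like the yellow tray, with the same size, foot, origin and axes.
- tray_white: White parts tray holding small coloured lamps, about 80 g; built exactly like the yellow tray, with the same size, foot, origin and axes.
- sucker: Solder sucker lying on the desk, 70 g: round silver barrel 20 mm across, 112 mm long, with a green band at its middle (grip there), a green square collar 26 x 26 mm, 16 mm long, at each end (they stop it rolling) and short tips beyond; 164 mm overall. Origin on the barrel's axis at its middle, 13 mm above the desk at the start; x along the barrel. Either way round will do.
- dock: Dock for the tray stack, fixed to the desk: grey plate 116 x 88 x 6 mm carrying a black rim frame 84 x 56 mm (x, y) outside, 78 x 50 mm inside, whose top is 18 mm above the desk. Origin at the centre of the underside, z up. A tray fits with its long side along the dock's x, its foot inside the frame; seated, its origin is 13 mm above the dock's.
- clip_rail: Orange rail fixed to the desk, 120 x 56 x 6 mm, origin at the centre of its underside, z up. Two pairs of steel spring jaws, 47 mm high, 10 mm wide, stand at x = -38 and 38 mm; 66 mm free between for fingers. The sucker's barrel goes along x, centred (12 mm spare each way), pushed down: the jaws resist from about 44 mm axis height with 7 to 12 N, then snap over. Home, its axis is 26 mm up.
- rosin_tin: Bystander: round dark steel tin of amber rosin, 68 mm across, 24 mm high, loose. Origin at the centre of its underside. Not to be moved.
- screwdriver: Bystander: screwdriver with a red handle 80 mm long and 24 mm thick and a steel blade reaching 98 mm beyond it, loose, lying down. Origin on its axis, 10 mm ahead of the handle's front end, 12 mm above the desk; x points to the blade's tip. Not to be moved.
- iron_stand: Bystander: black soldering iron stand with a steel coil holding a white-handled iron, foot 90 x 150 mm (x, y), about 115 mm high, the handle overhanging its foot by 60 mm towards its +y, loose. Origin at the centre of its underside. Not to be moved.

How it is judged:
By the outcome, as a careful person would: the job done as asked, in the order asked, and still so for the second after the job is handed in, with the robot touching nothing.
It also fails if it takes over 128 s, if anything falls off the work surface, if the arm or the gripper's body presses on something with over 40 N, if the wrist force passes 120 N, or if a joint passes its speed limit or range.

## Robot

A 7-joint arm with a two-finger parallel gripper is mounted at the origin on the work surface. World frame = base frame: x ahead of the robot, y to its left, z up, the work surface at z = 0. Lengths are in mm, angles in degrees, forces in N, time in s.
With the tool pointing down it reaches from about 425 to 1025 mm from the base axis. Payload 9.4 kg.
Tool frame: the origin (TCP) lies midway between the tips of the shut fingers; the grasp point (between the pads) lies 19 mm behind it (arm.grasp_offset is the z of the grasp point in the tool frame, in mm); z points along the fingers, y is the direction in which the jaws open and shut (so a half turn about z gives the same grasp; the last joint's range is limited). The gripper opens to 85 mm and grips with 20 to 120 N. Pads are 22 mm wide; open, the fingers measure 114 mm over their backs; the gripper's body (76 mm by 85 mm) begins 54 mm behind the grasp point. The pads swing forward as they close: fully open they stand 13 mm farther back than shut.
Start: joints at [-79.051, 34.337, -0.143, 91.639, 0.103, 54.024, -4.572], TCP at [191.847, 699.156, 231.275] pointing down, gripper open.
Joint ranges: [-147.43, 147.43], [-19.82, 112.94], [-74.19, 73.91], [6.32, 146.72], [-59.91, 239.91], [6.04, 106.73], [-150.56, 150.56]. Speed limits (degrees/s): [127.2, 127.2, 172.46, 172.46, 180, 180, 180].

## Interface

Orientations are given as [roll, pitch, yaw] about the fixed x, y, z axes, in that order (R = Rz(yaw) Ry(pitch) Rx(roll)).
In Python, from cell import arm, imaging, look_for, outline_of gives the robot as it stands.
- The arm moves only by the tool send_rows, never from a script. Its argument "motion" is a list of rows, each a list of 6 numbers: the shift along the tool's x, y, z in m, then the turn, a rotation vector about the tool's x, y, z in rad. In form: [[tx, ty, tz, ax, ay, az], ...]. A call has 1 to 12 rows; each row shifts and turns the pose as measured when the row begins, along the tool's axes as they then stand; what a row does not reach is not made up. A row lasts 1/8 s, in which the tool goes at most 62.5 mm and 10.7 degrees, less where a joint would pass 70% of its speed; a pose out of reach is approached as far as the arm can. A call with a gripper value outside its range is refused whole. "grip" is the opening, from 0 (shut) to 1 (fully open), set as the call begins (left out, the last holds). The fingers move at their own pace and stop on an object; "squeeze" is the grip in N (left out, the last holds). Time passes only in rows, so rows that do not move let the fingers close. It gives the time, the measured TCP pose, the force and the opening at its end, in the units of the state.
- arm.observe(): the state, without advancing time (a new reading comes with each control period).
- imaging.capture(name): name is "side" or "top" or "wrist"; returns a dict with "img" (420x560x3 uint8, blue, green, red), "range_z" (420x560 float32, mm along the optical axis (not along the pixel's ray), 0 where there is no reading), "mtx" (3x3 intrinsics, pixels), "cam_to_world" (4x4, takes a point from camera to world coordinates); the wrist camera has in their place "T_tool_cam" (4x4, takes a point from camera to tool coordinates, whose origin is the TCP and whose axes are the flange's). Camera axes: x right, y down, z forward; pixel columns grow to the right and rows downward; lengths in mm; the calibration is good to about 2 mm. A picture is of the moment at which its call begins: read the wrist's pose just before it.
- arm.sign_off(): hands the job in, once; it reports no verdict.
Trained networks look in a picture, given as the dict that the camera call returned (one of the last four; its "shot" number tells which), for a name from the list of things; names that differ only in an ending like _2 or _b are one class to them, and where a whole thing is asked for, a point or a joint stands for the part that bears it (a point fixed in the world has none). Each returns a list of dicts, best first, with "conf" (0 to 1); they miss things now and then, are a little off and sometimes report something else, mostly with a low value. They report only what shows in the picture. A call takes as long as a camera call.
- look_for(picture, thing): "pixel" ([column, row] in pixels, amid what is visible of it).
- outline_of(picture, thing): "region" (420x560 bool, what is visible of it) and "pixel" ([column, row] in pixels, amid what is visible of it).
The state is a dict: "clock": time; "q": joint angles; "joint_velocities": joint speeds; "joint_torque": joint torques, N m; "ee_pos": TCP position; "tool_rot": TCP orientation; "contact_force": force on the tool from outside, world axes, zero at the start; "torque": the same for the moment, N m; "width": finger opening in mm.
Only numpy, scipy, OpenCV 4.12 (cv2) and the standard library are available. Lean on these libraries where they do the work, as an engineer would, in place of code of your own. Each camera call takes 0.05 s, during which the arm holds its last target. There are 200 camera calls.

## Working session

There is one attempt and no reset: what is moved stays moved. The work goes in short steps, Python scripts to look and compute and a tool call to move; the robot and the scene stay as the last step left them, time stands still between calls to the robot, and variables do not carry over. Pictures are saved under pics/ and viewed, about 12 in all and at most 16, crops included, and the job is handed in when it is done.

Besides the shell and the picture viewer there is one more tool, called after "Request:" by a JSON object that holds its "fn" and its "kwargs". send_rows: Moves the arm, as the interface text tells. Its arguments: {"type":"object","properties":{"motion":{"type":"array","items":{"type":"array","items":{"type":"number"}}},"grip":{"type":"number"},"squeeze":{"type":"number"}},"required":["motion"]}

```bash
ls; mkdir -p pics
cat > h.py <<'E'
import numpy as np, cv2
from cell import arm, imaging, look_for, outline_of
from scipy.spatial.transform import Rotation as R
def T_tool(s):
    T=np.eye(4); T[:3,:3]=R.from_euler('xyz',s['tool_rot'],degrees=True).as_matrix(); T[:3,3]=s['ee_pos']; return T
def shot(name):
    s=arm.observe(); p=imaging.capture(name)
    p['T']=p['cam_to_world'] if 'cam_to_world' in p else T_tool(s)@p['T_tool_cam']
    return p
def cloud(p):
    z=p['range_z']; v,u=np.indices(z.shape); K=p['mtx']
    P=np.stack([(u-K[0,2])*z/K[0,0],(v-K[1,2])*z/K[1,1],z,np.ones_like(z)],-1)@np.array(p['T']).T
    P=P[...,:3].copy(); P[z<=0]=np.nan; return P
def rect(P,m,zlo,zhi):
    q=P[m]; q=q[(q[:,2]>zlo)&(q[:,2]<zhi)]
    (c,wh,a)=cv2.minAreaRect(q[:,:2].astype(np.float32))
    if wh[0]<wh[1]: wh=wh[::-1]; a+=90
    a=(a+90)%180-90
    return np.round(c,1),np.round(wh,1),round(a,1),len(q)
NAMES=['tray_yellow','tray_red','tray_white','sucker','dock','clip_rail','rosin_tin','screwdriver','iron_stand']
E
python3 - <<'E'
from h import *
print(arm.observe())
for n in ['top','side']:
    p=shot(n); cv2.imwrite(f'pics/{n}0.png',p['img']); P=cloud(p)
    print(n, np.round(p['T'],2).tolist())
    for t in NAMES:
        o=outline_of(p,t)[:2]
        for k in o:
            if k['conf']<.3: continue
            m=k['region']; q=P[m]; q=q[~np.isnan(q[:,0])]
            zt=np.percentile(q[:,2],95) if len(q) else 0
            print(t,round(k['conf'],2),np.round(k['pixel']),'zt',round(zt,1),rect(P,m,zt-8,zt+6) if len(q)>10 else '', 'med',np.round(np.median(q,0),1) if len(q) else '')
E
```

```text
pics
{'clock': 0.0, 'q': array([-79.05081008,  34.38510415,  -0.14696155,  91.68221623,
         0.10331581,  54.02526297,  -4.57164757]), 'joint_velocities': array([-0.02136475, -0.00165738, -0.02778218, -0.02922333, -0.04550289,
        0.03339985, -0.04997752]), 'joint_torque': array([ 3.01367372e-04, -7.76482916e+01,  1.56515770e+00, -2.58004993e+01,
        1.24156731e-02,  8.91115400e-03, -1.05870035e-05]), 'ee_pos': array([191.71677487, 698.67911995, 230.40124402]), 'tool_rot': array([-1.79907884e+02,  7.88340550e-03,  1.64661276e+02]), 'contact_force': array([-0.95250861,  0.02047652,  1.1595565 ]), 'torque': array([ 0.00386769, -0.0144449 ,  0.00028529]), 'width': 85.1908604120928}
top [[-0.01, -0.98, 0.22, 341.94], [-1.0, 0.01, -0.0, 7.0], [-0.0, -0.22, -0.98, 1255.59], [0.0, 0.0, 0.0, 1.0]]
tray_yellow 0.75 [429. 284.] zt 40.0 (array([ 442., -358.]), array([84.1, 59.1]), 19.8, 219) med [ 440.9 -360.4   21.2]
tray_yellow 0.47 [182. 154.] zt 27.9 (array([751.5, 228.7]), array([130.6,  23.1]), 4.1, 229) med [765.  227.4  22. ]
tray_red 0.83 [108. 291.] zt 40.1 (array([439.2, 
[... 1240 characters left out ...]
]
tray_white 0.89 [348. 157.] zt 38.8 (array([ 576.7, -368.4]), array([87.5, 60. ]), -13.5, 190) med [ 579.1 -362.4   23.9]
sucker 0.96 [174. 327.] zt 26.6 (array([582.7, 339.5]), array([151.6,  26.4]), 0.5, 731) med [570.6 341.8  21.6]
dock 0.63 [327. 215.] zt 18.2 (array([ 510.6, -119.5]), array([84. , 59.7]), 29.4, 253) med [ 507.5 -114.1    6.8]
clip_rail 0.68 [271. 271.] zt 38.5 (array([510.5, 120.5]), array([87. , 34.4]), 19.7, 113) med [509.2 124.8   6.6]
screwdriver 0.79 [150. 250.] zt 24.6 (array([738.6, 228.5]), array([147.3,  22.7]), 4.4, 261) med [758.  232.6  20. ]
iron_stand 0.8 [216. 196.] zt 100.9 (array([772.7,  87.6]), array([62.1, 23.2]), 87.9, 139) med [761.3  11.7  18. ]
```

View pics/top0.png

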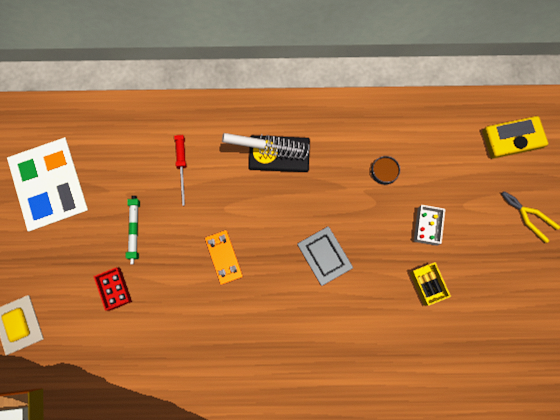

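View pics/side0.png

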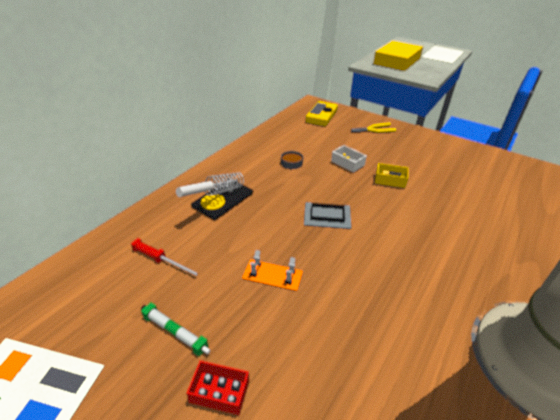

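Both pictures agree with the networks. In the top view: yellow (429,284), white (429,223), red (112,290), sucker (133,230), dock (325,256), rail (223,257). The other yellow object, at (182,154), is the screwdriver. Next I'll add a small planner.

```bash
cat >> h.py <<'E'
def plan(x,y,z,yaw,n,s=None):
    "print n equal rows (tool axes) from the present pose to a tool-down pose"
    T0=T_tool(s or arm.observe()); R0=R.from_matrix(T0[:3,:3]); R1=R.from_euler('xyz',[180,0,yaw],degrees=True)
    rv=(R0.inv()*R1).as_rotvec(); d=(np.array([x,y,z])-T0[:3,3])/n/1000; out=[]
    for i in range(n):
        Rc=R0*R.from_rotvec(rv*i/n); out.append(np.r_[np.round(Rc.inv().apply(d),4),np.round(rv/n,3)].tolist())
    print('dist',round(np.linalg.norm(d)*n*1000,1),'turn',np.round(np.degrees(rv),1)); print(out)
E
python3 -c "
from h import *
plan(560,150,270,90,12)"
```

```text
dist 662.3 turn [ 0.  -0.  74.7]
[[-0.0417, -0.036, -0.0032, 0.0, -0.0, 0.109], [-0.0454, -0.0313, -0.0032, 0.0, -0.0, 0.109], [-0.0485, -0.0262, -0.0032, 0.0, -0.0, 0.109], [-0.051, -0.0208, -0.0032, 0.0, -0.0, 0.109], [-0.053, -0.0151, -0.0032, 0.0, -0.0, 0.109], [-0.0543, -0.0093, -0.0032, 0.0, -0.0, 0.109], [-0.055, -0.0034, -0.0032, 0.0, -0.0, 0.109], [-0.055, 0.0026, -0.0032, 0.0, -0.0, 0.109], [-0.0544, 0.0086, -0.0032, 0.0, -0.0, 0.109], [-0.0532, 0.0144, -0.0032, 0.0, -0.0, 0.109], [-0.0513, 0.0201, -0.0032, 0.0, -0.0, 0.109], [-0.0488, 0.0255, -0.0032, 0.0, -0.0, 0.109]]
```

Request:
{"fn": "send_rows", "kwargs": {"motion": [[-0.042,-0.036,-0.003,0,0,0.11],[-0.045,-0.031,-0.003,0,0,0.11],[-0.048,-0.026,-0.003,0,0,0.11],[-0.051,-0.021,-0.003,0,0,0.11],[-0.053,-0.015,-0.003,0,0,0.11],[-0.054,-0.009,-0.003,0,0,0.11],[-0.055,-0.003,-0.003,0,0,0.11],[-0.055,0.003,-0.003,0,0,0.11],[-0.054,0.009,-0.003,0,0,0.11],[-0.053,0.014,-0.003,0,0,0.11],[-0.051,0.02,-0.003,0,0,0.11],[-0.049,0.025,-0.003,0,0,0.11]], "grip": 1}}

```text
clock: 2.5
ee_pos: [554.4, 131.8, 268.1]
tool_rot: [179.8, -0.4, 87.1]
contact_force: [-0.0, -0.2, 0.4]
width: 85.3
```

```bash
python3 -c "
from h import *
print(arm.observe()['ee_pos'])
plan(450,-340,180,20,12)"
```

```text
[554.41701881 131.81927486 268.10292557]
dist 491.2 turn [-0.1 -0.5 67.1]
[[-0.0398, -0.0067, 0.007, -0.0, -0.001, 0.098], [-0.0402, -0.0028, 0.0071, -0.0, -0.001, 0.098], [-0.0403, 0.0011, 0.0071, -0.0, -0.001, 0.098], [-0.04, 0.005, 0.0071, -0.0, -0.001, 0.098], [-0.0393, 0.0089, 0.0071, -0.0, -0.001, 0.098], [-0.0382, 0.0127, 0.0072, -0.0, -0.001, 0.098], [-0.0368, 0.0164, 0.0072, -0.0, -0.001, 0.098], [-0.035, 0.0199, 0.0072, -0.0, -0.001, 0.098], [-0.0329, 0.0232, 0.0072, -0.0, -0.001, 0.098], [-0.0305, 0.0263, 0.0073, -0.0, -0.001, 0.098], [-0.0278, 0.0291, 0.0073, -0.0, -0.001, 0.098], [-0.0248, 0.0317, 0.0073, -0.0, -0.001, 0.098]]
```

Request:
{"fn": "send_rows", "kwargs": {"motion": [[-0.04,-0.007,0.007,0,0,0.1],[-0.04,-0.003,0.007,0,0,0.1],[-0.04,0.001,0.007,0,0,0.1],[-0.04,0.005,0.007,0,0,0.1],[-0.039,0.009,0.007,0,0,0.1],[-0.038,0.013,0.007,0,0,0.1],[-0.037,0.016,0.007,0,0,0.1],[-0.035,0.02,0.007,0,0,0.1],[-0.033,0.023,0.007,0,0,0.1],[-0.03,0.026,0.007,0,0,0.1],[-0.028,0.029,0.007,0,0,0.1],[0,0,0,0,0,0.08]]}}

```text
clock: 4.0
ee_pos: [445.4, -314.1, 187.7]
tool_rot: [-179.9, -0.9, 16.9]
contact_force: [0.7, -0.3, 0.2]
width: 85.3
```

```bash
cat >> h.py <<'E'
def wrist(thing,zlo,zhi,png=None):
    p=shot('wrist'); P=cloud(p); o=outline_of(p,thing)
    if png: cv2.imwrite('pics/'+png,p['img'])
    for k in o[:2]:
        print(thing,round(k['conf'],2),np.round(k['pixel']),rect(P,k['region'],zlo,zhi))
    return p,P,o
E
python3 -c "
from h import *
s=arm.observe();print(s['ee_pos'],s['tool_rot'])
wrist('tray_yellow',32,46,'w1.png')"
```

```text
[ 445.41118262 -314.07694498  187.73914047] [-179.94335121   -0.86370549   16.89744638]
tray_yellow 0.71 [324. 212.] (array([ 438.9, -357.8]), array([84.6, 56.2]), 20.1, 1404)
```

View pics/w1.png

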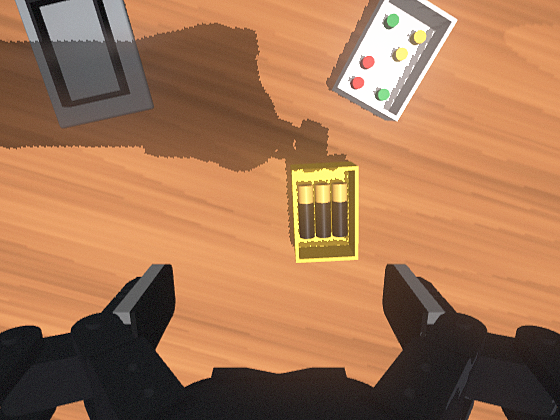

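The wrist view shows the yellow tray at (324,212), clear all round, and its size comes out right (84.6 x 56.2). I'll centre over it and go down.

```bash
python3 -c "
from h import *
plan(439,-358,80,20,3)"
```

```text
dist 117.5 turn [-0.1 -0.9 -2.8]
[[-0.0075, 0.0141, 0.0357, -0.001, -0.005, -0.016], [-0.0076, 0.014, 0.0358, -0.001, -0.005, -0.016], [-0.0076, 0.0138, 0.0358, -0.001, -0.005, -0.016]]
```

Request:
{"fn": "send_rows", "kwargs": {"motion": [[-0.0075,0.014,0.036,-0.001,-0.005,-0.016],[-0.0075,0.014,0.036,-0.001,-0.005,-0.016],[-0.0075,0.014,0.036,-0.001,-0.005,-0.016],[0,0,0,0,0,0]]}}

```text
clock: 4.6
ee_pos: [443.2, -356.3, 77.7]
tool_rot: [179.9, -0.2, 20.9]
contact_force: [-0.1, 0.8, 0.7]
width: 85.2
```

```bash
python3 -c "
from h import *
print(arm.observe()['ee_pos'],arm.observe()['tool_rot'])
wrist('tray_yellow',32,46)
plan(439,-358,6,20,3)"
```

```text
[ 443.20234797 -356.30032737   77.71519359] [179.88545028  -0.23864672  20.88114804]
tray_yellow 0.74 [280. 234.] (array([ 439. , -357.8]), array([84.8, 56.3]), 20.0, 3591)
dist 74.1 turn [ 0.2 -0.4  0.9]
[[-0.002, -0.0001, 0.0246, 0.001, -0.002, 0.005], [-0.002, -0.0001, 0.0246, 0.001, -0.002, 0.005], [-0.0019, -0.0001, 0.0246, 0.001, -0.002, 0.005]]
```

Request:
{"fn": "send_rows", "kwargs": {"motion": [[-0.002,0,0.024,0.001,-0.002,0.005],[-0.002,0,0.024,0.001,-0.002,0.005],[-0.002,0,0.018,0.001,-0.002,0.005],[0,0,0.006,0,0,0]]}}

```text
clock: 5.2
ee_pos: [444.1, -356.9, 12.7]
tool_rot: [179.6, -0.4, 20.3]
contact_force: [0.4, -0.0, 0.1]
width: 85.8
```

Request:
{"fn": "send_rows", "kwargs": {"motion": [[0,0,0,0,0,0],[0,0,0,0,0,0],[0,0,0,0,0,0],[0,0,0,0,0,0],[0,0,0,0,0,0],[0,0,0,0,0,0],[0,0,0,0,0,0],[0,0,0,0,0,0]], "grip": 0, "squeeze": 40}}

```text
clock: 6.2
ee_pos: [445.1, -357.1, 14.8]
tool_rot: [179.5, -0.5, 20.4]
contact_force: [-0.2, 0.6, -1.5]
width: 55.4
```

Request:
{"fn": "send_rows", "kwargs": {"motion": [[0,0,-0.02,0,0,0],[0,0,-0.04,0,0,0],[0,0,-0.04,0,0,0],[0,0,-0.02,0,0,0],[0,0,0,0,0,0]]}}

```text
clock: 6.82
ee_pos: [443.0, -356.2, 137.4]
tool_rot: [179.6, -0.5, 20.4]
contact_force: [-0.5, 0.4, -1.3]
width: 55.4
```

```bash
python3 -c "
from h import *
plan(513,-119.5,150,28.5,7)"
```

```text
dist 247.1 turn [ 0.5 -0.4 -8.1]
[[0.0211, -0.0282, -0.0018, 0.001, -0.001, -0.02], [0.0217, -0.0278, -0.0018, 0.001, -0.001, -0.02], [0.0223, -0.0273, -0.0018, 0.001, -0.001, -0.02], [0.0228, -0.0269, -0.0018, 0.001, -0.001, -0.02], [0.0234, -0.0264, -0.0018, 0.001, -0.001, -0.02], [0.0239, -0.0259, -0.0018, 0.001, -0.001, -0.02], [0.0244, -0.0254, -0.0018, 0.001, -0.001, -0.02]]
```

Request:
{"fn": "send_rows", "kwargs": {"motion": [[0.021,-0.028,-0.002,0.001,-0.001,-0.02],[0.022,-0.028,-0.002,0.001,-0.001,-0.02],[0.022,-0.027,-0.002,0.001,-0.001,-0.02],[0.023,-0.027,-0.002,0.001,-0.001,-0.02],[0.023,-0.026,-0.002,0.001,-0.001,-0.02],[0.017,-0.017,-0.002,0.001,-0.001,-0.02],[0,0,0,0,0,0]]}}

```text
clock: 7.7
ee_pos: [499.8, -158.4, 142.1]
tool_rot: [-179.8, 0.3, 27.4]
contact_force: [0.5, -0.3, -1.1]
width: 55.1
```

```bash
python3 -c "
from h import *
s=arm.observe();print(s['ee_pos'],s['tool_rot'])
p,P,o=wrist('tray_yellow',120,190,'w2.png')
q=P[o[0]['region']];print(np.nanpercentile(q[:,2],[5,50,95]))
for n,a,b in (('dock',10,24),('dock',-2,30)): wrist(n,a,b)"
```

```text
[ 499.82229979 -158.36978144  142.10057251] [-179.83854129    0.29982635   27.41255886]
tray_yellow 0.58 [278. 275.] (array([ 495.4, -159. ]), array([83.3, 57.9]), 27.2, 27359)
[136.77953341 150.25440103 167.16630245]
dock 0.91 [238. 136.] (array([ 518.3, -114.9]), array([67.8, 56.2]), 28.6, 1197)
dock 0.89 [236. 133.] (array([ 511.8, -117.7]), array([115.6,  91.3]), 28.9, 12276)
```

View pics/w2.png

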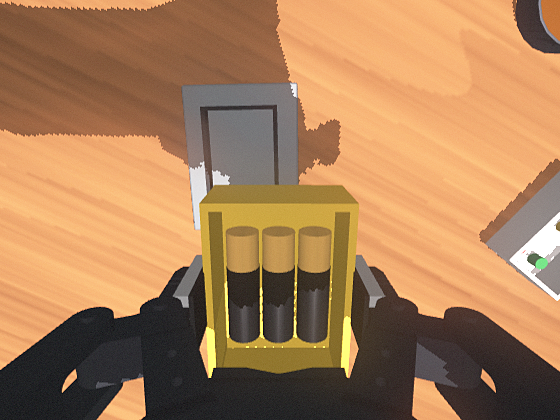

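```bash
python3 -c "
from h import *
plan(517,-118,75,28.7,3)"
```

```text
dist 82.9 turn [-0.1  0.3 -1.6]
[[0.012, -0.0102, 0.0227, -0.0, 0.002, -0.009], [0.0121, -0.0101, 0.0227, -0.0, 0.002, -0.009], [0.0121, -0.01, 0.0227, -0.0, 0.002, -0.009]]
```

Request:
{"fn": "send_rows", "kwargs": {"motion": [[0.012,-0.01,0.022,0,0.002,-0.009],[0.012,-0.01,0.022,0,0.002,-0.009],[0.012,-0.01,0.022,0,0.002,-0.009],[0,0,0,0,0,0],[0,0,0,0,0,0]]}}

```text
clock: 8.62
ee_pos: [517.3, -122.7, 76.7]
tool_rot: [179.9, -0.2, 28.2]
contact_force: [-0.6, 0.2, -1.2]
width: 55.5
```

```bash
python3 -c "
from h import *
s=arm.observe();print(s['ee_pos'],s['tool_rot'])
p,P,o=wrist('tray_yellow',60,130)
wrist('dock',-2,30,'w3.png')
for c in ('top','side'):
  p=shot(c);P=cloud(p)
  for n,a,b in (('tray_yellow',85,110),('dock',3,10),('dock',14,22)):
    for k in outline_of(p,n)[:1]: print(c,n,k['conf'],rect(P,k['region'],a,b))
plan(517,-118,45,28.7,2)"
```

```text
[ 517.34501279 -122.71551947   76.71156353] [ 1.79882006e+02 -1.65812932e-01  2.82235162e+01]
tray_yellow 0.74 [279. 273.] (array([ 512.6, -123.2]), array([83.4, 58.3]), 27.9, 27260)
dock 0.71 [268. 158.] (array([547.4, -98.8]), array([89.5, 38.7]), -57.7, 7279)
top dock 0.74 (array([ 470.1, -143.3]), array([84.5, 16. ]), -60.8, 154)
top dock 0.74 (array([ 486.8, -156.4]), array([5., 0.]), -65.3, 2)
side tray_yellow 0.88 (array([ 511.7, -124.5]), array([83. , 61.6]), 28.1, 308)
side dock 0.64 (array([ 510.1, -118.2]), array([116. ,  89.8]), 28.0, 804)
side dock 0.64 (array([ 511. , -118.8]), array([83.4, 60.6]), 27.5, 174)
dist 31.4 turn [ 0.1 -0.2 -0.4]
[[0.0005, -0.0016, 0.0156, 0.001, -0.001, -0.003], [0.0006, -0.0016, 0.0156, 0.001, -0.001, -0.003]]
```

View pics/w3.png

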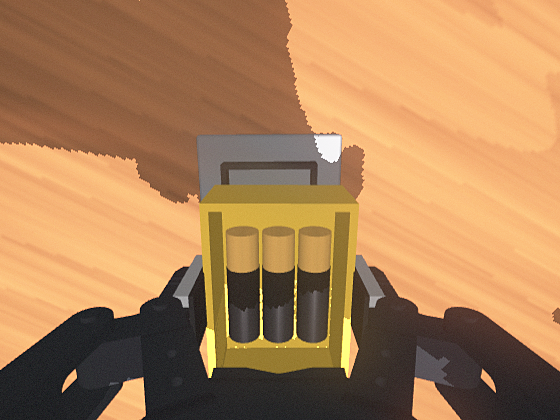

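Request:
{"fn": "send_rows", "kwargs": {"motion": [[0.001,-0.004,0.012,0,0,0],[0.001,-0.002,0.012,0,0,0],[0,0,0.005,0,0,0],[0,0,0,0,0,0]]}}

```text
clock: 9.72
ee_pos: [516.1, -114.3, 44.4]
tool_rot: [180.0, -0.1, 28.3]
contact_force: [0.0, -0.5, -1.6]
width: 55.3
```

```bash
python3 -c "
from h import *
s=arm.observe();print(s['ee_pos'],s['tool_rot'])
p,P,o=wrist('tray_yellow',20,130)
for c in ('side',):
  p=shot(c);P=cloud(p)
  for n,a,b in (('tray_yellow',60,80),('dock',3,10),('dock',14,22)):
    for k in outline_of(p,n)[:1]: print(c,n,k['conf'],rect(P,k['region'],a,b))
"
```

```text
[ 516.07204616 -114.31895886   44.38495505] [ 1.79976766e+02 -1.15135837e-01  2.83435761e+01]
tray_yellow 0.84 [278. 275.] (array([ 511.9, -115.7]), array([83.3, 56.4]), 28.1, 27261)
side tray_yellow 0.69 (array([ 510.8, -116.5]), array([82.9, 60.6]), 30.4, 207)
side dock 0.6 (array([ 510.2, -115.9]), array([116.8,  88.2]), 25.7, 543)
side dock 0.6 (array([ 501. , -100.5]), array([81.9, 18.6]), 28.1, 82)
```

Request:
{"fn": "send_rows", "kwargs": {"motion": [[-0.002,0.002,0.006,0,0,0],[0,0,0.006,0,0,0],[0,0,0.004,0,0,0],[0,0,0.002,0,0,0]]}}

```text
clock: 10.52
ee_pos: [516.0, -117.3, 26.7]
tool_rot: [179.9, -0.2, 28.4]
contact_force: [-5.8, 3.5, 34.7]
width: 55.4
```

Request:
{"fn": "send_rows", "kwargs": {"motion": [[0,0,0.002,0,0,0],[0,0,0.002,0,0,0]]}}

```text
clock: 10.78
ee_pos: [516.0, -117.2, 26.5]
tool_rot: [179.9, -0.5, 28.3]
contact_force: [-6.7, 2.9, 37.5]
width: 55.2
```

Request:
{"fn": "send_rows", "kwargs": {"motion": [[0,0,-0.002,0,0,0],[0,0,0,0,0,0],[0,0,0,0,0,0],[0,0,0,0,0,0],[0,0,0,0,0,0]], "grip": 1}}

```text
clock: 11.4
ee_pos: [516.2, -117.2, 28.6]
tool_rot: [179.9, -0.5, 28.3]
contact_force: [-0.3, 0.8, -0.0]
width: 85.4
```

Request:
{"fn": "send_rows", "kwargs": {"motion": [[0,0,-0.02,0,0,0],[0,0,-0.04,0,0,0],[0,0,-0.05,0,0,0],[-0.03,0,-0.04,0,0,0],[-0.03,0,-0.01,0,0,0],[0,0,0,0,0,0]]}}

```text
clock: 12.15
ee_pos: [460.6, -146.9, 191.7]
tool_rot: [-180.0, -0.4, 28.3]
contact_force: [1.3, 0.1, 0.1]
width: 85.5
```

```bash
python3 -c "
from h import *
s=arm.observe();print(s['ee_pos'],s['tool_rot'])
p,P,o=wrist('tray_yellow',40,60,'w4.png')
q=P[o[0]['region']];print(np.nanpercentile(q[:,2],[5,50,95]))
wrist('dock',0,12)
plan(500,250,230,25,9)"
```

```text
[ 460.61980583 -146.86280009  191.73963685] [-179.98892372   -0.39571923   28.32348613]
tray_yellow 0.86 [278. 122.] (array([ 510.7, -118.9]), array([84.2, 55.9]), 27.6, 1671)
[21.22588747 34.50211613 52.29242419]
dock 0.83 [315. 114.] (array([ 510.2, -119.3]), array([117.4,  91. ]), 28.5, 4866)
dist 399.4 turn [-0.  -0.3  3.5]
[[0.0247, -0.0367, -0.0043, -0.0, -0.001, 0.007], [0.0244, -0.0368, -0.0043, -0.0, -0.001, 0.007], [0.0241, -0.037, -0.0043, -0.0, -0.001, 0.007], [0.0239, -0.0371, -0.0043, -0.0, -0.001, 0.007], [0.0236, -0.0373, -0.0043, -0.0, -0.001, 0.007], [0.0234, -0.0375, -0.0043, -0.0, -0.001, 0.007], [0.0231, -0.0376, -0.0044, -0.0, -0.001, 0.007], [0.0229, -0.0378, -0.0044, -0.0, -0.001, 0.007], [0.0226, -0.0379, -0.0044, -0.0, -0.001, 0.007]]
```

View pics/w4.png

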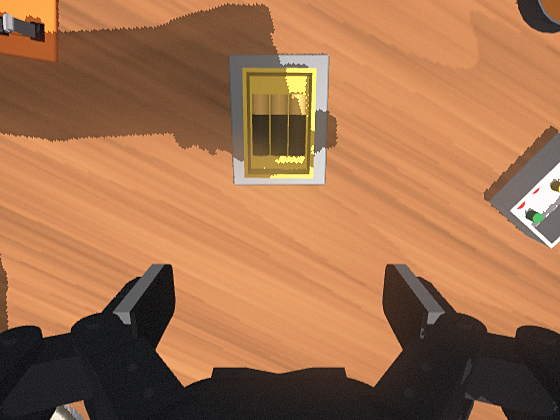

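Yellow is at (278,122), sitting squarely inside the dock plate. Its rim is at z 52 (expected 51), so it is seated. Next is red.

Request:
{"fn": "send_rows", "kwargs": {"motion": [[0.025,-0.037,-0.004,0,0,0.007],[0.025,-0.037,-0.004,0,0,0.007],[0.024,-0.037,-0.004,0,0,0.007],[0.024,-0.037,-0.004,0,0,0.007],[0.024,-0.037,-0.004,0,0,0.007],[0.023,-0.037,0,0,0,0.007],[0.023,-0.038,0,0,0,0.007],[0.023,-0.038,0,0,0,0.007],[0.01,-0.02,0,0,0,0.007],[0,0,0,0,0,0.007]]}}

```text
clock: 13.6
ee_pos: [501.5, 246.5, 203.1]
tool_rot: [179.7, 0.2, 24.8]
contact_force: [-0.3, -0.2, -0.8]
width: 85.2
```

```bash
python3 -c "
from h import *
s=arm.observe();print(s['ee_pos'],s['tool_rot'])
plan(410,366,170,22,5)"
```

```text
[501.49362737 246.51013193 203.05933714] [179.67028201   0.24779278  24.79166531]
dist 154.1 turn [0.3 0.2 2.8]
[[-0.0066, -0.0294, 0.0065, 0.001, 0.001, 0.01], [-0.0069, -0.0293, 0.0065, 0.001, 0.001, 0.01], [-0.0071, -0.0293, 0.0065, 0.001, 0.001, 0.01], [-0.0074, -0.0292, 0.0066, 0.001, 0.001, 0.01], [-0.0077, -0.0291, 0.0066, 0.001, 0.001, 0.01]]
```

Request:
{"fn": "send_rows", "kwargs": {"motion": [[-0.007,-0.029,0.006,0.001,0.001,0.01],[-0.007,-0.029,0.006,0.001,0.001,0.01],[-0.007,-0.029,0.006,0.001,0.001,0.01],[-0.007,-0.029,0.006,0.001,0.001,0.01],[-0.007,-0.025,0.006,0.001,0.001,0.01],[0,0,0,0,0,0]]}}

```text
clock: 14.35
ee_pos: [412.5, 358.3, 169.0]
tool_rot: [179.6, 0.1, 21.4]
contact_force: [0.1, -0.4, 0.7]
width: 85.2
```

```bash
python3 -c "
from h import *
s=arm.observe();print(s['ee_pos'],s['tool_rot'])
wrist('tray_red',32,46)
wrist('sucker',5,36)
plan(437.5,376.5,75,22,4)"
```

```text
[412.49151368 358.32900762 168.96417155] [1.79631759e+02 1.18647482e-01 2.14325823e+01]
tray_red 0.86 [265. 158.] (array([437.1, 377.8]), array([84.1, 56.1]), 21.7, 1582)
sucker 0.77 [358.  55.] (array([538.7, 338.8]), array([85.4, 26.1]), 0.4, 2927)
sucker 0.53 [265. 159.] (array([436.8, 377.7]), array([78.4, 50.4]), 21.6, 6256)
dist 99.9 turn [ 0.4 -0.  -0.8]
[[0.0071, -0.0027, 0.0238, 0.002, -0.0, -0.003], [0.0071, -0.0026, 0.0238, 0.002, -0.0, -0.003], [0.0071, -0.0026, 0.0238, 0.002, -0.0, -0.003], [0.0071, -0.0025, 0.0238, 0.002, -0.0, -0.003]]
```

Request:
{"fn": "send_rows", "kwargs": {"motion": [[0.007,-0.003,0.023,0.002,0,-0.002],[0.007,-0.003,0.024,0.002,0,-0.002],[0.007,-0.003,0.024,0.002,0,0],[0.005,-0.003,0.018,0,0,0],[0,0,0,0,0,0]]}}

```text
clock: 15.18
ee_pos: [440.1, 373.8, 80.6]
tool_rot: [-180.0, -0.2, 21.0]
contact_force: [-1.0, -0.5, -0.1]
width: 85.4
```

```bash
python3 -c "
from h import *
s=arm.observe();print(s['ee_pos'],s['tool_rot'])
plan(437.1,377.6,6,21.7,3)"
```

```text
[440.07558563 373.79417036  80.55177315] [-179.96809313   -0.24593597   21.03771619]
dist 74.7 turn [-0.  -0.2 -0.7]
[[-0.0006, -0.0015, 0.0248, -0.0, -0.001, -0.004], [-0.0005, -0.0015, 0.0248, -0.0, -0.001, -0.004], [-0.0005, -0.0015, 0.0249, -0.0, -0.001, -0.004]]
```

Request:
{"fn": "send_rows", "kwargs": {"motion": [[-0.001,-0.0015,0.025,0,-0.001,-0.004],[-0.001,-0.0015,0.025,0,-0.001,-0.004],[-0.001,-0.0015,0.02,0,-0.001,-0.004],[0,0,0.006,0,0,0],[0,0,0.003,0,0,0]]}}

```text
clock: 15.8
ee_pos: [438.7, 376.8, 4.0]
tool_rot: [-179.9, -0.4, 21.6]
contact_force: [0.4, 0.8, 0.7]
width: 85.5
```

Request:
{"fn": "send_rows", "kwargs": {"motion": [[0,0,0.001,0,0,0],[0,0,0,0,0,0],[0,0,0,0,0,0],[0,0,0,0,0,0],[0,0,0,0,0,0],[0,0,0,0,0,0],[0,0,0,0,0,0]], "grip": 0, "squeeze": 40}}

```text
clock: 16.68
ee_pos: [439.4, 377.4, 5.0]
tool_rot: [-179.8, -0.5, 21.6]
contact_force: [-1.2, -0.7, -0.6]
width: 55.5
```

Request:
{"fn": "send_rows", "kwargs": {"motion": [[0,0,-0.02,0,0,0],[0,0,-0.04,0,0,0],[0,0,-0.05,0,0,0],[0,0,-0.04,0,0,0],[0,0,-0.02,0,0,0]]}}

```text
clock: 17.3
ee_pos: [437.3, 375.1, 177.9]
tool_rot: [-180.0, -0.3, 21.6]
contact_force: [0.8, -0.2, -1.6]
width: 55.7
```

```bash
python3 -c "
from h import *
s=arm.observe();print(s['ee_pos'],s['tool_rot'],s['width'])
plan(520,130,180,25,5)"
```

```text
[437.32235835 375.12980565 177.92343338] [-179.97546551   -0.25735919   21.56758897] 55.67917134050364
dist 258.7 turn [-0.  -0.3 -3.4]
[[-0.0026, 0.0517, -0.0004, -0.0, -0.001, -0.012], [-0.0033, 0.0516, -0.0004, -0.0, -0.001, -0.012], [-0.0039, 0.0516, -0.0004, -0.0, -0.001, -0.012], [-0.0045, 0.0515, -0.0004, -0.0, -0.001, -0.012], [-0.0051, 0.0515, -0.0004, -0.0, -0.001, -0.012]]
```

```bash
python3 -c "
from h import *
plan(495,-115,165,28,10)"
```

```text
dist 493.7 turn [-0.  -0.3 -6.4]
[[-0.0127, 0.0477, 0.0012, -0.0, -0.0, -0.011], [-0.0132, 0.0476, 0.0012, -0.0, -0.0, -0.011], [-0.0137, 0.0474, 0.0012, -0.0, -0.0, -0.011], [-0.0143, 0.0472, 0.0012, -0.0, -0.0, -0.011], [-0.0148, 0.0471, 0.0012, -0.0, -0.0, -0.011], [-0.0153, 0.0469, 0.0013, -0.0, -0.0, -0.011], [-0.0158, 0.0467, 0.0013, -0.0, -0.0, -0.011], [-0.0164, 0.0466, 0.0013, -0.0, -0.0, -0.011], [-0.0169, 0.0464, 0.0013, -0.0, -0.0, -0.011], [-0.0174, 0.0462, 0.0013, -0.0, -0.0, -0.011]]
```

Request:
{"fn": "send_rows", "kwargs": {"motion": [[-0.013,0.03,0.001,0,0,-0.011],[-0.013,0.048,0.001,0,0,-0.011],[-0.014,0.047,0.001,0,0,-0.011],[-0.014,0.047,0.001,0,0,-0.011],[-0.015,0.047,0.001,0,0,-0.011],[-0.015,0.047,0.001,0,0,-0.011],[-0.016,0.047,0.001,0,0,-0.011],[-0.016,0.047,0.001,0,0,-0.011],[-0.017,0.046,0.001,0,0,-0.011],[-0.015,0.04,0.001,0,0,-0.011],[0,0.006,0,0,0,0],[0,0,0,0,0,0]]}}

```text
clock: 18.8
ee_pos: [494.2, -109.8, 168.0]
tool_rot: [180.0, -0.6, 28.3]
contact_force: [0.2, 0.8, -0.8]
width: 55.6
```

```bash
python3 -c "
from h import *
s=arm.observe();print(s['ee_pos'],s['tool_rot'])
p,P,o=wrist('tray_red',130,220)
q=P[o[0]['region']];print(np.nanpercentile(q[:,2],[5,50,95]))
plan(513,-118.5,105,28,4)"
```

```text
[ 494.19260789 -109.81405617  168.03212096] [179.99405667  -0.62682491  28.26237365]
tray_red 0.66 [280. 275.] (array([ 493.8, -110. ]), array([82.8, 67.2]), 28.1, 30498)
[172.07676592 180.5015562  202.97593992]
dist 66.5 turn [-0.  -0.6  0.4]
[[0.0029, 0.0044, 0.0158, -0.0, -0.003, 0.002], [0.0029, 0.0044, 0.0158, -0.0, -0.003, 0.002], [0.003, 0.0044, 0.0158, -0.0, -0.003, 0.002], [0.003, 0.0044, 0.0158, -0.0, -0.003, 0.002]]
```

Request:
{"fn": "send_rows", "kwargs": {"motion": [[0.003,0.003,0.016,0,-0.003,0.001],[0.003,0.004,0.016,0,-0.003,0.001],[0.003,0.004,0.016,0,-0.003,0.001],[0.002,0.003,0.01,0,0,0],[0,0,0,0,0,0],[0,0,0,0,0,0]]}}

```text
clock: 19.65
ee_pos: [511.6, -112.9, 104.4]
tool_rot: [-179.9, 0.1, 28.5]
contact_force: [-0.3, 0.7, -0.6]
width: 55.2
```

```bash
python3 -c "
from h import *
s=arm.observe();print(s['ee_pos'],s['tool_rot'])
p,P,o=wrist('tray_red',80,160)
p=shot('side');P=cloud(p)
for n,a,b in (('tray_red',130,155),('tray_yellow',46,56)):
    for k in outline_of(p,n)[:1]: print(n,k['conf'],rect(P,k['region'],a,b))
plan(512,-118.2,72,28,2)"
```

```text
[ 511.55437714 -112.86126414  104.37163389] [-1.79858559e+02  5.18979562e-02  2.84582743e+01]
tray_red 0.57 [279. 275.] (array([ 510.4, -111.1]), array([83.1, 59.5]), 28.6, 30250)
tray_red 0.55 [  0. 116.] (array([0., 0.]), array([0., 0.]), 0.0, 0)
tray_red 0.91 (array([ 508., -109.]), array([83.3, 66.6]), 27.9, 218)
tray_yellow 0.66 (array([ 510.4, -119.2]), array([83.2, 60.6]), 26.9, 204)
dist 33.3 turn [-0.1 -0.   0.5]
[[-0.0013, 0.0026, 0.0164, -0.001, -0.0, 0.004], [-0.0013, 0.0025, 0.0164, -0.001, -0.0, 0.004]]
```

Request:
{"fn": "send_rows", "kwargs": {"motion": [[-0.001,0.002,0.014,0,0,0.004],[-0.001,0.002,0.014,0,0,0.002],[0,0.001,0.004,0,0,0],[0,0,0,0,0,0]]}}

```text
clock: 20.4
ee_pos: [512.3, -118.2, 70.4]
tool_rot: [-179.9, -0.0, 28.1]
contact_force: [-0.1, -0.2, -0.7]
width: 55.6
```

```bash
python3 -c "
from h import *
s=arm.observe();print(s['ee_pos'],s['tool_rot'])
p,P,o=wrist('tray_red',50,160)
p=shot('side');P=cloud(p)
for n,a,b in (('tray_red',95,120),('tray_yellow',46,56)):
    for k in outline_of(p,n)[:1]: print(n,k['conf'],rect(P,k['region'],a,b))
plan(512,-118.8,49,28,2)"
```

```text
[ 512.31593427 -118.16179292   70.40295529] [-1.79870360e+02 -1.08381054e-04  2.81242376e+01]
tray_red 0.76 [279. 274.] (array([ 511.2, -116.8]), array([83.3, 64. ]), 28.1, 30593)
tray_red 0.6 (array([ 510. , -117.7]), array([84. , 60.8]), 27.6, 221)
tray_yellow 0.85 (array([ 503.2, -105.7]), array([82.3, 30.9]), 31.3, 105)
dist 22.3 turn [-0.1 -0.1  0.2]
[[-0.0006, 0.0002, 0.0111, -0.001, -0.001, 0.001], [-0.0006, 0.0002, 0.0111, -0.001, -0.001, 0.001]]
```

Aligned to about 1 mm, so I'll lower it.

Request:
{"fn": "send_rows", "kwargs": {"motion": [[-0.001,0,0.008,0,0,0],[0,0,0.007,0,0,0],[0,0,0.004,0,0,0],[0,0,0.002,0,0,0]]}}

```text
clock: 21.15
ee_pos: [512.1, -118.1, 50.0]
tool_rot: [-179.9, -0.2, 28.2]
contact_force: [-7.5, 2.4, 45.2]
width: 55.7
```

Request:
{"fn": "send_rows", "kwargs": {"motion": [[0,0,0.002,0,0,0],[0,0,0.002,0,0,0]]}}

```text
clock: 21.4
ee_pos: [512.2, -118.0, 50.1]
tool_rot: [-179.8, -0.5, 28.1]
contact_force: [-6.3, 2.5, 35.5]
width: 55.5
```

Request:
{"fn": "send_rows", "kwargs": {"motion": [[0,0,-0.002,0,0,0],[0,0,0,0,0,0],[0,0,0,0,0,0],[0,0,0,0,0,0],[0,0,0,0,0,0]], "grip": 1}}

```text
clock: 22.02
ee_pos: [512.4, -118.2, 52.1]
tool_rot: [-179.9, -0.5, 28.1]
contact_force: [0.1, 0.0, -0.2]
width: 85.9
```

Request:
{"fn": "send_rows", "kwargs": {"motion": [[0,0,-0.02,0,0,0],[0,0,-0.04,0,0,0],[0,0,-0.05,0,0,0],[-0.03,0,-0.05,0,0,0],[-0.03,0,-0.01,0,0,0],[0,0,0,0,0,0]]}}

```text
clock: 22.78
ee_pos: [457.1, -148.3, 225.6]
tool_rot: [-179.8, -0.3, 28.2]
contact_force: [-0.8, 0.3, -0.2]
width: 85.5
```

```bash
python3 -c "
from h import *
s=arm.observe();print(s['ee_pos'],s['tool_rot'])
p,P,o=wrist('tray_red',75,95,'w5.png')
q=P[o[0]['region']];print(np.nanpercentile(q[:,2],[5,50,95]))
plan(550,-355,200,-12,8)"
```

```text
[ 457.11525608 -148.2597352   225.57089307] [-179.77611281   -0.3265784    28.1583804 ]
tray_red 0.83 [276. 120.] (array([ 510.5, -118. ]), array([83.4, 55.9]), 28.0, 1632)
[54.00365288 56.56323943 85.26782411]
dist 228.1 turn [-0.3 -0.2 40.3]
[[-0.0023, 0.0283, 0.003, -0.001, -0.0, 0.088], [0.0002, 0.0284, 0.003, -0.001, -0.0, 0.088], [0.0027, 0.0282, 0.003, -0.001, -0.0, 0.088], [0.0052, 0.0279, 0.003, -0.001, -0.0, 0.088], [0.0076, 0.0273, 0.003, -0.001, -0.0, 0.088], [0.01, 0.0265, 0.0031, -0.001, -0.0, 0.088], [0.0123, 0.0256, 0.0031, -0.001, -0.0, 0.088], [0.0145, 0.0244, 0.0031, -0.001, -0.0, 0.088]]
```

View pics/w5.png

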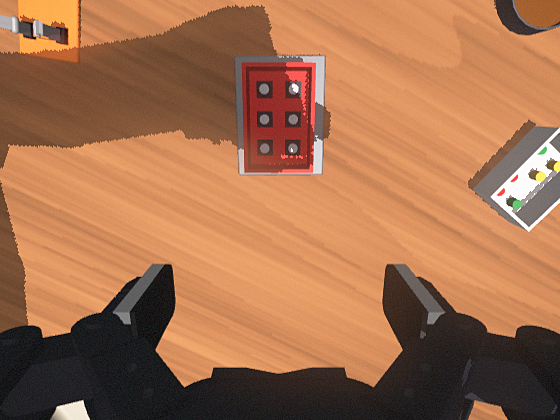

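Red is nested at (276,120), rim at z 85 (expected 84). Now white.

Request:
{"fn": "send_rows", "kwargs": {"motion": [[-0.002,0.028,0.003,0,0,0.09],[0,0.028,0.003,0,0,0.09],[0.003,0.028,0.003,0,0,0.09],[0.005,0.028,0.003,0,0,0.09],[0.008,0.027,0.003,0,0,0.09],[0.01,0.026,0.003,0,0,0.09],[0.012,0.026,0.003,0,0,0.08],[0.014,0.024,0.003,0,0,0.08],[0,0,0,0,0,0]]}}

```text
clock: 24.0
ee_pos: [557.2, -353.8, 185.9]
tool_rot: [-179.6, 0.7, -12.3]
contact_force: [0.3, -0.2, -0.2]
width: 85.3
```

```bash
python3 -c "
from h import *
s=arm.observe();print(s['ee_pos'],s['tool_rot'])
wrist('tray_white',32,46)
plan(579,-368,80,-12,4)"
```

```text
[ 557.19861137 -353.83490658  185.94676087] [-179.56480682    0.71217673  -12.34528888]
tray_white 0.83 [292. 158.] (array([ 578. , -367.3]), array([84.2, 56.2]), -11.1, 1426)
tray_white 0.49 [ 78. 249.] (array([ 524. , -143.4]), array([83.8,  1.9]), 27.8, 16)
dist 109.8 turn [-0.5  0.7 -0.2]
[[0.0067, 0.003, 0.0265, -0.002, 0.003, -0.001], [0.0066, 0.003, 0.0265, -0.002, 0.003, -0.001], [0.0065, 0.0029, 0.0265, -0.002, 0.003, -0.001], [0.0064, 0.0028, 0.0266, -0.002, 0.003, -0.001]]
```

Request:
{"fn": "send_rows", "kwargs": {"motion": [[0.006,0.003,0.026,-0.002,0.003,-0.005],[0.006,0.003,0.027,-0.002,0.003,-0.005],[0.006,0.003,0.027,-0.002,0.003,-0.005],[0.005,0.002,0.018,0,0,-0.005],[0,0,0,0,0,0]]}}

```text
clock: 24.72
ee_pos: [578.3, -360.8, 84.5]
tool_rot: [-179.6, 0.2, -10.5]
contact_force: [-0.5, -0.4, 0.7]
width: 85.5
```

```bash
python3 -c "
from h import *
s=arm.observe();print(s['ee_pos'],s['tool_rot'])
plan(578,-367.3,5,-11.1,3)"
```

```text
[ 578.25745324 -360.79778209   84.45952347] [-179.56851729    0.23880408  -10.51927493]
dist 79.7 turn [-0.4  0.2  0.6]
[[0.0004, 0.0023, 0.0265, -0.003, 0.001, 0.003], [0.0004, 0.0023, 0.0265, -0.003, 0.001, 0.003], [0.0004, 0.0022, 0.0265, -0.003, 0.001, 0.003]]
```

Request:
{"fn": "send_rows", "kwargs": {"motion": [[0,0.003,0.025,-0.003,0.001,0.003],[0,0.002,0.026,-0.003,0.001,0.003],[0,0.002,0.022,-0.002,0.001,0.003],[0,0,0.006,0,0,0],[0,0,0.002,0,0,0]]}}

```text
clock: 25.35
ee_pos: [579.0, -367.9, 5.7]
tool_rot: [179.9, -0.2, -10.9]
contact_force: [0.3, -0.1, 0.0]
width: 85.5
```

Request:
{"fn": "send_rows", "kwargs": {"motion": [[0,0,0.001,0,0,0],[0,0,0,0,0,0],[0,0,0,0,0,0],[0,0,0,0,0,0],[0,0,0,0,0,0],[0,0,0,0,0,0],[0,0,0,0,0,0]], "grip": 0, "squeeze": 40}}

```text
clock: 26.22
ee_pos: [579.9, -368.3, 6.7]
tool_rot: [179.8, -0.4, -10.9]
contact_force: [-0.7, 0.0, -1.2]
width: 55.3
```

Request:
{"fn": "send_rows", "kwargs": {"motion": [[0,0,-0.02,0,0,0],[0,0,-0.04,0,0,0],[0,0,-0.05,0,0,0],[0,0,-0.05,0,0,0],[0,0,-0.03,0,0,0],[0,0,0,0,0,0]]}}

```text
clock: 26.98
ee_pos: [577.6, -368.9, 209.2]
tool_rot: [179.8, -0.5, -11.1]
contact_force: [0.4, -0.6, -1.2]
width: 55.7
```

```bash
python3 -c "
from h import *
s=arm.observe();print(s['ee_pos'],s['tool_rot'],s['width'])
plan(505,-128,185,28,8)"
```

```text
[ 577.60758348 -368.85040115  209.17128761] [179.76589717  -0.47808142 -11.08116372] 55.65368259217956
dist 252.7 turn [  0.4  -0.4 -39.1]
[[-0.0147, -0.0278, 0.0028, 0.001, -0.001, -0.085], [-0.0123, -0.029, 0.0028, 0.001, -0.001, -0.085], [-0.0098, -0.0299, 0.0029, 0.001, -0.001, -0.085], [-0.0072, -0.0306, 0.0029, 0.001, -0.001, -0.085], [-0.0046, -0.0311, 0.0029, 0.001, -0.001, -0.085], [-0.0019, -0.0314, 0.0029, 0.001, -0.001, -0.085], [0.0008, -0.0314, 0.003, 0.001, -0.001, -0.085], [0.0035, -0.0313, 0.003, 0.001, -0.001, -0.085]]
```

Request:
{"fn": "send_rows", "kwargs": {"motion": [[-0.015,-0.02,0.002,0.001,-0.001,-0.085],[-0.012,-0.029,0.003,0.001,-0.001,-0.085],[-0.01,-0.03,0.003,0.001,-0.001,-0.085],[-0.007,-0.03,0.003,0.001,-0.001,-0.085],[-0.005,-0.031,0.003,0.001,-0.001,-0.085],[-0.002,-0.031,0.003,0.001,-0.001,-0.085],[0.001,-0.031,0.003,0,0,-0.085],[0.003,-0.03,0.003,0,0,-0.085],[0,-0.008,0,0,0,0],[0,0,0,0,0,0]]}}

```text
clock: 28.22
ee_pos: [490.1, -124.1, 183.3]
tool_rot: [-179.8, 0.2, 28.9]
contact_force: [-0.3, 0.1, -0.6]
width: 55.7
```

```bash
python3 -c "
from h import *
s=arm.observe();print(s['ee_pos'],s['tool_rot'])
plan(512,-117.5,130,28,4)"
```

```text
[ 490.14927267 -124.07651699  183.33924264] [-179.78191296    0.2404326    28.91280968]
dist 58.0 turn [-0.2  0.2  0.9]
[[0.0056, 0.0013, 0.0133, -0.001, 0.001, 0.004], [0.0056, 0.0012, 0.0133, -0.001, 0.001, 0.004], [0.0056, 0.0012, 0.0133, -0.001, 0.001, 0.004], [0.0056, 0.0011, 0.0133, -0.001, 0.001, 0.004]]
```

Request:
{"fn": "send_rows", "kwargs": {"motion": [[0.005,0.001,0.013,-0.001,0.001,0.004],[0.006,0.001,0.013,-0.001,0.001,0.004],[0.006,0.001,0.013,-0.001,0.001,0.004],[0.004,0.001,0.01,-0.001,0,0.004],[0,0,0,0,0,0],[0,0,0,0,0,0]]}}

```text
clock: 28.98
ee_pos: [512.6, -120.4, 129.7]
tool_rot: [179.9, 0.2, 27.6]
contact_force: [0.5, 0.4, -1.8]
width: 55.2
```

```bash
python3 -c "
from h import *
s=arm.observe();print(s['ee_pos'],s['tool_rot'])
p,P,o=wrist('tray_white',110,190)
p=shot('side');P=cloud(p)
for n,a,b in (('tray_white',152,185),('tray_red',78,92)):
    for k in outline_of(p,n)[:1]: print(n,k['conf'],rect(P,k['region'],a,b))
plan(512.2,-118,105,28,2)"
```

```text
[ 512.63537595 -120.39455176  129.69105052] [1.79880942e+02 1.58027034e-01 2.76115802e+01]
tray_white 0.9 [277. 272.] (array([ 512.7, -119.4]), array([83. , 56.4]), 27.6, 30505)
tray_white 0.71 (array([ 511.3, -120.4]), array([84.2, 60.3]), 26.7, 266)
tray_red 0.67 (array([ 510.1, -118.9]), array([84. , 60.8]), 27.7, 230)
dist 25.2 turn [ 0.1  0.1 -0.4]
[[0.0002, -0.0011, 0.0126, 0.001, 0.001, -0.003], [0.0002, -0.0011, 0.0126, 0.001, 0.001, -0.003]]
```

Request:
{"fn": "send_rows", "kwargs": {"motion": [[0,-0.001,0.012,0,0,-0.003],[0,-0.0005,0.012,0,0,-0.003],[0,0,0.005,0,0,0],[0,0,0,0,0,0]]}}

```text
clock: 29.72
ee_pos: [511.9, -118.5, 99.0]
tool_rot: [179.9, 0.1, 28.0]
contact_force: [0.0, 0.0, -0.6]
width: 55.4
```

```bash
python3 -c "
from h import *
s=arm.observe();print(s['ee_pos'],s['tool_rot'])
p,P,o=wrist('tray_white',80,190)
p=shot('side');P=cloud(p)
for n,a,b in (('tray_white',120,155),('tray_red',78,92)):
    for k in outline_of(p,n)[:1]: print(n,k['conf'],rect(P,k['region'],a,b))
"
```

```text
[ 511.87785386 -118.4744689    98.96598602] [1.79886322e+02 1.03642586e-01 2.80325041e+01]
tray_white 0.67 [279. 272.] (array([ 511.6, -117. ]), array([83.1, 57.8]), 28.0, 30572)
tray_white 0.78 (array([ 504.2, -106.2]), array([86.7, 84.7]), -63.9, 298)
tray_red 0.62 (array([ 500.3, -100.4]), array([82.2, 19.1]), 29.3, 113)
```

Aligned, so down.

Request:
{"fn": "send_rows", "kwargs": {"motion": [[0,0,0.005,0,0,0],[0,0,0.005,0,0,0],[0,0,0.003,0,0,0],[0,0,0.002,0,0,0]]}}

```text
clock: 30.48
ee_pos: [512.8, -118.4, 84.6]
tool_rot: [179.8, -0.0, 28.1]
contact_force: [-7.8, 2.7, 38.3]
width: 55.6
```

Request:
{"fn": "send_rows", "kwargs": {"motion": [[0,0,0.002,0,0,0],[0,0,0.002,0,0,0]]}}

```text
clock: 30.72
ee_pos: [512.8, -118.4, 84.6]
tool_rot: [179.9, -0.3, 28.0]
contact_force: [-7.9, 4.4, 37.7]
width: 55.4
```

Request:
{"fn": "send_rows", "kwargs": {"motion": [[0,0,-0.002,0,0,0],[0,0,0,0,0,0],[0,0,0,0,0,0],[0,0,0,0,0,0],[0,0,0,0,0,0]], "grip": 1}}

```text
clock: 31.35
ee_pos: [513.0, -118.5, 86.6]
tool_rot: [179.9, -0.4, 28.0]
contact_force: [0.9, -0.3, -0.3]
width: 85.3
```

Request:
{"fn": "send_rows", "kwargs": {"motion": [[0,0,-0.02,0,0,0],[0,0,-0.04,0,0,0],[0,0,-0.05,0,0,0],[-0.03,0,-0.04,0,0,0],[-0.03,0,-0.01,0,0,0],[0,0,0,0,0,0]]}}

```text
clock: 32.1
ee_pos: [457.7, -147.7, 250.0]
tool_rot: [180.0, -0.2, 28.0]
contact_force: [1.2, -0.3, 0.7]
width: 85.6
```

```bash
python3 -c "
from h import *
s=arm.observe();print(s['ee_pos'],s['tool_rot'])
p,P,o=wrist('tray_white',105,130,'w6.png')
q=P[o[0]['region']];print(np.nanpercentile(q[:,2],[5,50,95]))
plan(510,100,255,95,7)"
```

```text
[ 457.65885618 -147.70842606  249.96619643] [179.99101761  -0.18021687  28.02573853]
tray_white 0.74 [276. 115.] (array([ 511.8, -117.9]), array([83.6, 56.1]), 28.0, 2037)
[ 86.88474044  88.647812   118.27994654]
dist 251.9 turn [  0.1  -0.1 -66.9]
[[0.023, -0.0277, -0.0008, 0.0, -0.0, -0.167], [0.0273, -0.0235, -0.0008, 0.0, -0.0, -0.167], [0.0308, -0.0186, -0.0008, 0.0, -0.0, -0.167], [0.0335, -0.0132, -0.0008, 0.0, -0.0, -0.167], [0.0352, -0.0075, -0.0008, 0.0, -0.0, -0.167], [0.0359, -0.0016, -0.0008, 0.0, -0.0, -0.167], [0.0357, 0.0044, -0.0008, 0.0, -0.0, -0.167]]
```

View pics/w6.png

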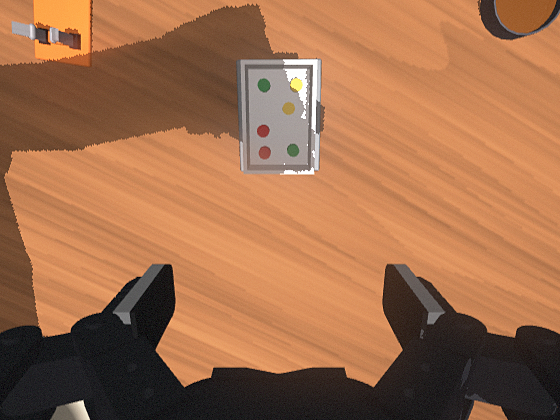

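White is nested at (276,115), rim at z 118 (expected 117). Next I'll look at the rail from close by on the way to the sucker.

```bash
python3 -c "
from h import *
plan(465,105,200,20,6)"
```

```text
dist 256.5 turn [ 0.  -0.1  8.1]
[[0.0206, -0.0365, 0.0082, 0.0, -0.0, 0.024], [0.0197, -0.037, 0.0082, 0.0, -0.0, 0.024], [0.0188, -0.0375, 0.0082, 0.0, -0.0, 0.024], [0.018, -0.0379, 0.0082, 0.0, -0.0, 0.024], [0.0171, -0.0383, 0.0082, 0.0, -0.0, 0.024], [0.0161, -0.0387, 0.0082, 0.0, -0.0, 0.024]]
```

Request:
{"fn": "send_rows", "kwargs": {"motion": [[0.02,-0.036,0.002,0,0,0.024],[0.02,-0.037,0.004,0,0,0.024],[0.019,-0.037,0.009,0,0,0.024],[0.018,-0.038,0.01,0,0,0.024],[0.017,-0.038,0.01,0,0,0.024],[0.016,-0.03,0.01,0,0,0.024],[0,0,0,0,0,0],[0,0,0,0,0,0]]}}

```text
clock: 33.2
ee_pos: [473.3, 107.1, 197.1]
tool_rot: [179.7, 0.2, 20.0]
contact_force: [-0.5, -0.9, -0.4]
width: 85.4
```

```bash
python3 -c "
from h import *
s=arm.observe();print(s['ee_pos'],s['tool_rot'])
p,P,o=wrist('clip_rail',3,10,'w7.png')
m=o[0]['region'];print(rect(P,m,30,55))
q=P[m];q=q[q[:,2]>30];print('jaw mean',q.mean(0))
plan(540,325,170,2,6)"
```

```text
[473.33096774 107.07822101 197.11659006] [179.66845763   0.22043128  19.99005189]
clip_rail 0.64 [274. 133.] (array([511.1, 123.2]), array([119.4,  56.1]), 19.2, 6203)
(array([511.1, 122.8]), array([89. , 40.8]), 19.4, 971)
jaw mean [513.45083949 123.93437243  42.31273865]
dist 229.9 turn [ 0.3  0.1 17.9]
[[0.0229, -0.0304, 0.0043, 0.001, 0.0, 0.052], [0.0212, -0.0316, 0.0044, 0.001, 0.0, 0.052], [0.0196, -0.0327, 0.0044, 0.001, 0.0, 0.052], [0.0178, -0.0336, 0.0045, 0.001, 0.0, 0.052], [0.016, -0.0345, 0.0045, 0.001, 0.0, 0.052], [0.0142, -0.0353, 0.0045, 0.001, 0.0, 0.052]]
```

View pics/w7.png

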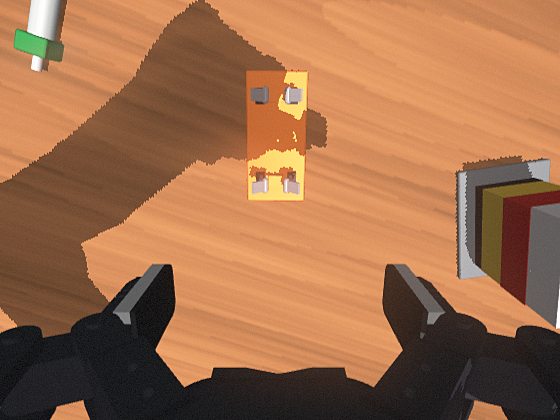

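The rail is at (277,135), with its size exact (119.4 x 56.1), so its pose is (511,123), 19.3°. The stack at right shows yellow, red and white from the bottom up. On to the sucker.

Request:
{"fn": "send_rows", "kwargs": {"motion": [[0.023,-0.03,0.004,0.001,0,0.052],[0.021,-0.031,0.004,0.001,0,0.052],[0.02,-0.033,0.004,0.001,0,0.052],[0.018,-0.034,0.004,0.001,0,0.052],[0.016,-0.034,0.004,0.001,0,0.052],[0.014,-0.03,0.004,0.001,0,0.052],[0,0,0,0,0,0]]}}

```text
clock: 34.17
ee_pos: [548.4, 317.4, 174.8]
tool_rot: [-179.8, -0.1, 0.7]
contact_force: [-0.6, -1.1, -0.9]
width: 85.6
```

```bash
cat >> h.py <<'E'
def sucker(p,P,o,png=None):
    m=o[0]['region']; q=P[m]; q=q[~np.isnan(q[:,0])]
    h=cv2.cvtColor(p['img'],cv2.COLOR_BGR2HSV); g=m&(h[...,0]>45)&(h[...,0]<85)&(h[...,1]>100)
    n,l,st,c=cv2.connectedComponentsWithStats(g.astype(np.uint8))
    for i in range(1,n):
        if st[i,4]>60: print('green',np.round(c[i]),st[i,4],np.round(np.nanmedian(P[l==i],0),1),rect(P,l==i,np.nanpercentile(P[l==i][:,2],20)-3,300))
E
python3 -c "
from h import *
s=arm.observe();print(s['ee_pos'],s['tool_rot'],s['q'][6])
p,P,o=wrist('sucker',5,36)
sucker(p,P,o)
plan(577,338,75,0,4)"
```

```text
[548.37836091 317.36584886 174.84724068] [-1.79828430e+02 -1.00618297e-01  7.22151641e-01] -82.61717529505688
sucker 0.7 [255. 144.] (array([579.2, 339.8]), array([165.7,  26.1]), 1.0, 4714)
green [253.  72.] 589 [643.6 338.7  26.9] (array([644. , 340.5]), array([25.1, 15.6]), -89.2, 583)
green [255. 227.] 482 [517.2 338.8  26.9] (array([516.9, 338.9]), array([24.8, 14.6]), -89.4, 479)
dist 107.3 turn [-0.1 -0.1  0.6]
[[0.0073, -0.0058, 0.0252, -0.001, -0.0, 0.002], [0.0073, -0.0058, 0.0251, -0.001, -0.0, 0.002], [0.0073, -0.0058, 0.0251, -0.001, -0.0, 0.002], [0.0073, -0.0059, 0.0251, -0.001, -0.0, 0.002]]
```

Request:
{"fn": "send_rows", "kwargs": {"motion": [[0.008,-0.006,0.025,-0.001,0,0.001],[0.008,-0.006,0.025,-0.001,0,0],[0.008,-0.006,0.025,-0.001,0,0],[0.006,-0.003,0.02,0,0,0],[0,0,0,0,0,0]]}}

```text
clock: 34.9
ee_pos: [579.6, 332.4, 73.9]
tool_rot: [179.9, 0.0, 0.2]
contact_force: [0.4, -0.5, 0.8]
width: 85.1
```

```bash
python3 -c "
from h import *
s=arm.observe();print(s['ee_pos'],s['tool_rot'],s['q'][6])
p,P,o=wrist('sucker',5,36,'w8.png')
sucker(p,P,o)
plan(580.3,339.2,3,0.6,3)"
```

```text
[579.56293288 332.41208282  73.93728041] [1.79941379e+02 3.15550418e-02 2.34785858e-01] -78.59572202324863
sucker 0.57 [265. 212.] (array([578.7, 339.7]), array([166.3,  26.1]), 0.9, 9016)
green [265. 115.] 1395 [644.8 340.4  26.8] (array([644.5, 340.9]), array([25.4, 14.8]), -89.8, 1390)
green [262. 218.] 301 [586.7 343.   23.1] (array([585.9, 340.6]), array([18.4, 16.6]), 1.5, 282)
green [272. 243.] 435 [570.5 336.2  22.6] (array([572.5, 339.7]), array([19. , 13.4]), -88.2, 417)
green [269. 327.] 864 [517.5 338.7  26.9] (array([517.1, 338.8]), array([25.2, 15.5]), 89.6, 860)
dist 73.2 turn [-0.  -0.1 -0.4]
[[0.0001, -0.0022, 0.0243, -0.0, -0.0, -0.002], [0.0001, -0.0022, 0.0243, -0.0, -0.0, -0.002], [0.0001, -0.0022, 0.0243, -0.0, -0.0, -0.002]]
```

View pics/w8.png

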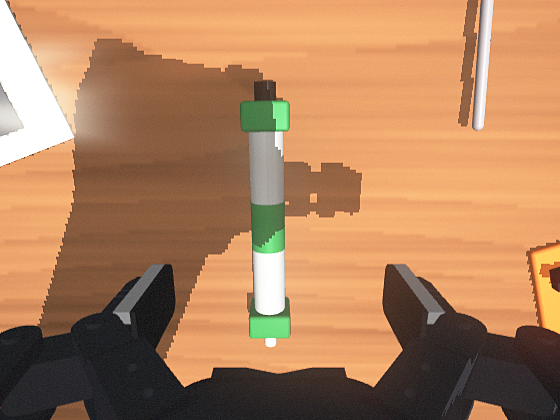

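The sucker lies with its band at (266,228) and collars at (265,115) and (269,327). That puts its centre at (580.8,339.7), angle 0.9°, with room for both fingers.

Request:
{"fn": "send_rows", "kwargs": {"motion": [[0,-0.0025,0.024,0,0,-0.004],[0,-0.0025,0.024,0,0,-0.004],[0,-0.002,0.02,0,0,-0.004],[0,0,0.004,0,0,0],[0,0,0,0,0,0]]}}

```text
clock: 35.62
ee_pos: [580.2, 340.2, 1.0]
tool_rot: [-179.9, -0.2, 1.0]
contact_force: [0.5, -0.3, 0.1]
width: 85.3
```

```bash
python3 -c "
from h import *
plan(580.8,339.7,3,0.9,1)"
```

```text
dist 2.1 turn [-0.1 -0.2  0.1]
[[0.0006, 0.0005, -0.002, -0.001, -0.003, 0.001]]
```

Request:
{"fn": "send_rows", "kwargs": {"motion": [[0.0005,0,-0.002,0,-0.003,0],[0,0,0,0,0,0],[0,0,0,0,0,0],[0,0,0,0,0,0],[0,0,0,0,0,0],[0,0,0,0,0,0],[0,0,0,0,0,0],[0,0,0,0,0,0],[0,0,0,0,0,0],[0,0,0,0,0,0]], "grip": 0, "squeeze": 80}}

```text
clock: 36.88
ee_pos: [581.7, 340.5, 5.3]
tool_rot: [-179.8, -0.1, 0.9]
contact_force: [0.5, 0.7, 0.6]
width: 17.2
```

Request:
{"fn": "send_rows", "kwargs": {"motion": [[0,0,-0.02,0,0,0],[0,0,-0.04,0,0,0],[0,0,-0.05,0,0,0],[0,0,-0.03,0,0,0],[0,0,0,0,0,0]]}}

```text
clock: 37.5
ee_pos: [582.0, 339.0, 154.3]
tool_rot: [-179.9, -0.2, 0.8]
contact_force: [0.1, -0.2, -1.3]
width: 16.9
```

```bash
python3 -c "
from h import *
s=arm.observe();print(s['ee_pos'],s['tool_rot'],s['width'])
p,P,o=wrist('sucker',100,250)
sucker(p,P,o)
plan(515,135,145,19.3,6)"
```

```text
[582.04046637 339.04413261 154.32811543] [-1.79857295e+02 -1.77696713e-01  8.39741511e-01] 16.90260676078425
sucker 0.92 [280. 207.] (array([600.4, 340. ]), array([124.3,  25.9]), 0.6, 14779)
green [279. 125.] 3317 [645.2 340.3 175.9] (array([644.6, 340.5]), array([25.8, 15.4]), -89.2, 3301)
green [278. 289.] 2802 [581.4 339.6 172.1] (array([580.7, 339.2]), array([30.3, 18.7]), 2.2, 2773)
dist 214.4 turn [ -0.1  -0.  -18.4]
[[-0.0115, 0.0338, 0.0011, -0.0, -0.0, -0.054], [-0.0133, 0.0332, 0.0011, -0.0, -0.0, -0.054], [-0.015, 0.0324, 0.0011, -0.0, -0.0, -0.054], [-0.0167, 0.0316, 0.0011, -0.0, -0.0, -0.054], [-0.0184, 0.0306, 0.0011, -0.0, -0.0, -0.054], [-0.02, 0.0296, 0.0011, -0.0, -0.0, -0.054]]
```

Request:
{"fn": "send_rows", "kwargs": {"motion": [[-0.011,0.025,0.001,0,0,-0.05],[-0.013,0.033,0.001,0,0,-0.054],[-0.015,0.032,0.001,0,0,-0.054],[-0.017,0.032,0.001,0,0,-0.054],[-0.018,0.031,0.001,0,0,-0.054],[-0.018,0.028,0.001,0,0,-0.054],[0,0.006,0.01,0,0,0],[0,0,0.01,0,0,0],[0,0,0,0,0,0]]}}

```text
clock: 38.72
ee_pos: [512.1, 134.7, 116.5]
tool_rot: [179.9, 0.8, 19.9]
contact_force: [0.2, 0.8, -0.7]
width: 17.0
```

```bash
python3 -c "
from h import *
s=arm.observe();print(s['ee_pos'],s['tool_rot'],s['width'])
p,P,o=wrist('sucker',100,250)
sucker(p,P,o)
plan(511.9,123,70,19.3,4)"
```

```text
[512.08336908 134.71454146 116.5209877 ] [179.92870893   0.84860165  19.92352265] 16.95020182904787
sucker 0.88 [280. 208.] (array([528.9, 142.7]), array([124.8,  26.1]), 18.7, 14853)
green [279. 123.] 2966 [572.3 157.1 137. ] (array([571.3, 157.2]), array([25.5, 15. ]), -70.1, 2951)
green [277. 290.] 2472 [511.1 135.8 134.5] (array([510.9, 135.3]), array([30.5, 17.4]), 21.4, 2461)
dist 48.7 turn [0.1 0.8 0.7]
[[-0.001, 0.0027, 0.0118, 0.0, 0.003, 0.003], [-0.001, 0.0027, 0.0118, 0.0, 0.003, 0.003], [-0.0011, 0.0027, 0.0118, 0.0, 0.003, 0.003], [-0.0011, 0.0027, 0.0118, 0.0, 0.003, 0.003]]
```

Request:
{"fn": "send_rows", "kwargs": {"motion": [[-0.001,0.002,0.012,0,0.003,0.003],[-0.001,0.003,0.012,0,0.003,0.003],[-0.001,0.003,0.012,0,0.003,0.003],[-0.001,0.002,0.01,0,0.003,0],[0,0,0,0,0,0],[0,0,0,0,0,0]]}}

```text
clock: 39.58
ee_pos: [511.7, 124.0, 67.6]
tool_rot: [179.9, 0.1, 19.5]
contact_force: [1.1, -1.2, -0.1]
width: 17.3
```

```bash
python3 -c "
from h import *
s=arm.observe();print(s['ee_pos'],s['tool_rot'],s['width'])
p,P,o=wrist('sucker',50,250,'w9.png')
sucker(p,P,o)
p,P,o=wrist('clip_rail',3,10)
m=o[0]['region'];print(rect(P,m,30,55))
plan(511.9,123,50,19.3,2)"
```

```text
[511.73642125 123.97536315  67.61623783] [1.79900472e+02 7.35548365e-02 1.94698170e+01] 17.30724271063318
sucker 0.98 [278. 205.] (array([529.7, 131.5]), array([122.4,  26. ]), 19.2, 14660)
green [278. 123.] 2794 [571.8 146.1  89. ] (array([570.9, 146.1]), array([25.4, 15. ]), -70.5, 2781)
green [277. 290.] 2232 [510.6 125.1  85.6] (array([510.3, 124.4]), array([30.4, 17.2]), 20.1, 2216)
clip_rail 0.67 [308. 198.] (array([528.4, 129. ]), array([83.4, 56.3]), 19.2, 3902)
(array([546.9, 135.6]), array([41.2, 12. ]), -69.0, 787)
dist 17.9 turn [0.1 0.  0.2]
[[-0.0002, 0.0006, 0.0089, 0.001, 0.0, 0.002], [-0.0002, 0.0006, 0.0089, 0.001, 0.0, 0.002]]
```

View pics/w9.png

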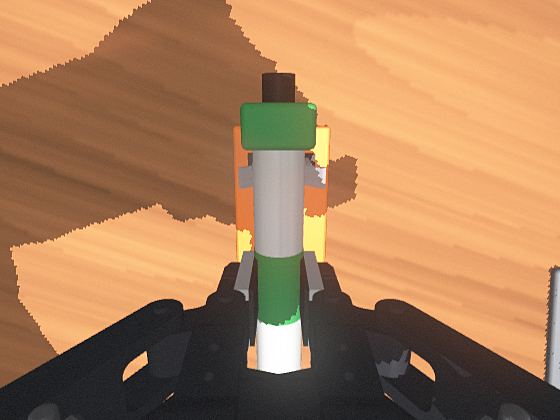

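The sucker is over the rail, with the jaws showing on both sides at (247,175) and (318,175). It sits 1.5–2 mm to the left of the rail axis, so I'll correct that while lowering.

Request:
{"fn": "send_rows", "kwargs": {"motion": [[0,0.001,0.01,0,0,0.002],[0,0.0005,0.008,0,0,0],[0,0,0.003,0,0,0],[0,0,0,0,0,0],[0,0,0,0,0,0]]}}

```text
clock: 40.4
ee_pos: [512.4, 123.0, 45.4]
tool_rot: [179.9, 0.0, 19.4]
contact_force: [-0.9, -0.1, -1.1]
width: 17.1
```

```bash
python3 -c "
from h import *
s=arm.observe();print(s['ee_pos'],s['tool_rot'],s['width'])
p,P,o=wrist('sucker',40,250)
sucker(p,P,o)
n=np.array([-.3305,.9438])
for q in ([511.7,124],s['ee_pos'][:2]): print((np.array(q)-[511.1,123])@n)
"
```

```text
[512.41581095 122.99673375  45.35944537] [1.79897013e+02 3.65541083e-02 1.94110665e+01] 17.147043183755184
sucker 0.69 [276. 206.] (array([529.7, 130. ]), array([124.2,  25.9]), 19.3, 14706)
green [279. 123.] 2900 [572.5 144.6  66.8] (array([571.6, 144.8]), array([25.2, 15.3]), -71.6, 2887)
green [277. 290.] 2343 [511.4 124.1  63.4] (array([511.1, 123.7]), array([30.2, 17.8]), 19.4, 2318)
0.7455000000000113
-0.4379582091565364
```

Request:
{"fn": "send_rows", "kwargs": {"motion": [[0,0,0.005,0,0,0],[0,0,0.004,0,0,0],[0,0,0.003,0,0,0],[0,0,0.003,0,0,0]]}}

```text
clock: 41.0
ee_pos: [513.7, 123.0, 30.7]
tool_rot: [179.9, -0.1, 19.4]
contact_force: [-0.3, 0.3, 7.1]
width: 17.0
```

Request:
{"fn": "send_rows", "kwargs": {"motion": [[0,0,0.003,0,0,0],[0,0,0.003,0,0,0],[0,0,0.003,0,0,0]]}}

```text
clock: 41.38
ee_pos: [514.3, 123.2, 21.7]
tool_rot: [179.9, -0.2, 19.4]
contact_force: [0.6, 0.7, -0.5]
width: 17.5
```

Request:
{"fn": "send_rows", "kwargs": {"motion": [[0,0,0.002,0,0,0],[0,0,0.002,0,0,0],[0,0,0.001,0,0,0]]}}

```text
clock: 41.75
ee_pos: [514.1, 123.1, 17.8]
tool_rot: [-180.0, -0.3, 19.3]
contact_force: [-5.2, 1.5, 28.0]
width: 16.9
```

Request:
{"fn": "send_rows", "kwargs": {"motion": [[0,0,0.002,0,0,0],[0,0,0.001,0,0,0]]}}

```text
clock: 42.0
ee_pos: [514.1, 123.1, 17.9]
tool_rot: [-179.8, -0.4, 19.3]
contact_force: [-2.0, 0.8, 13.5]
width: 16.9
```

It has bottomed out at the predicted height (17.8). Release and back off.

Request:
{"fn": "send_rows", "kwargs": {"motion": [[0,0,0,0,0,0],[0,0,0,0,0,0],[0,0,0,0,0,0],[0,0,0,0,0,0],[0,0,0,0,0,0],[0,0,0,0,0,0],[0,0,0,0,0,0]], "grip": 1}}

```text
clock: 42.88
ee_pos: [513.9, 123.0, 17.4]
tool_rot: [-179.9, -0.4, 19.3]
contact_force: [-0.0, 0.0, -0.5]
width: 85.7
```

Request:
{"fn": "send_rows", "kwargs": {"motion": [[0,0,-0.02,0,0,0],[0,0,-0.04,0,0,0],[0,0,-0.05,0,0,0],[-0.03,0,-0.04,0,0,0],[-0.04,0,-0.01,0,0,0],[0,0,0,0,0,0],[0,0,0,0,0,0]]}}

```text
clock: 43.75
ee_pos: [445.7, 98.7, 181.4]
tool_rot: [-179.8, -0.4, 19.3]
contact_force: [0.7, -0.1, -0.0]
width: 84.9
```

```bash
python3 -c "
from h import *
s=arm.observe();print(s['ee_pos'],s['tool_rot'],s['width'])
p,P,o=wrist('sucker',20,60,'w10.png')
sucker(p,P,o)
wrist('clip_rail',3,10)
p=shot('side'); P=cloud(p); cv2.imwrite('pics/side1.png',p['img'])
for t in NAMES:
    for k in outline_of(p,t)[:1]:
        q=P[k['region']]; print(t,round(k['conf'],2),'zt',np.round(np.nanpercentile(q[:,2],95),1),'med',np.round(np.nanmedian(q,0),1))
p=shot('top');P=cloud(p)
for t in ('rosin_tin','screwdriver','iron_stand'):
    for k in outline_of(p,t)[:1]:
        q=P[k['region']]; print('top',t,round(k['conf'],2),'med',np.round(np.nanmedian(q,0),1))
"
```

```text
[445.7026099   98.72429819 181.38651777] [-179.7967819    -0.38199639   19.27766904] 84.8693740972301
sucker 0.57 [276.  94.] (array([509.7, 122.6]), array([159.9,  26. ]), 19.3, 4941)
green [278.  16.] 781 [572.7 144.5  39.8] (array([572.8, 144.5]), array([24.5, 15.3]), -71.0, 770)
green [276. 109.] 516 [509.8 125.1  36.3] (array([512.3, 124.9]), array([28.8, 14.5]), 19.4, 502)
green [274. 188.] 179 [449.2 109.   39.8] (array([452.2, 102.5]), array([24.2, 14.8]), -70.2, 178)
clip_rail 0.63 [292. 106.] (array([510.8, 123.2]), array([119.1,  56. ]), 19.1, 4389)
tray_yellow 0.83 zt 48.6 med [494.2 -97.3  35.4]
tray_red 0.69 zt 82.9 med [490.8 -98.3  68.1]
tray_white 0.71 zt 117.8 med [ 497.8 -114.2  102.6]
sucker 0.71 zt 39.7 med [507.8 124.   33.5]
dock 0.8 zt 16.6 med [479.3 -98.4   6.7]
clip_rail 0.6 zt 41.7 med [503.2 132.    6.5]
rosin_tin 0.71 zt 23.8 med [ 721.  -261.1   15.2]
screwdriver 0.67 zt 24.4 med [754.2 232.1  19.1]
iron_stand 0.64 zt 100.6 med [761.6   9.6  17.6]
top rosin_tin 0.78 med [ 720.4 -273.1   16.3]
top screwdriver 0.69 med [755.9 226.9  20.8]
top iron_stand 0.61 med [764.7  -4.8  19.4]
```

View pics/w10.png

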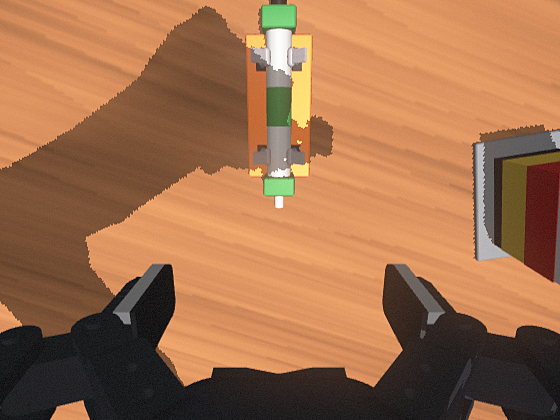

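View pics/side1.png

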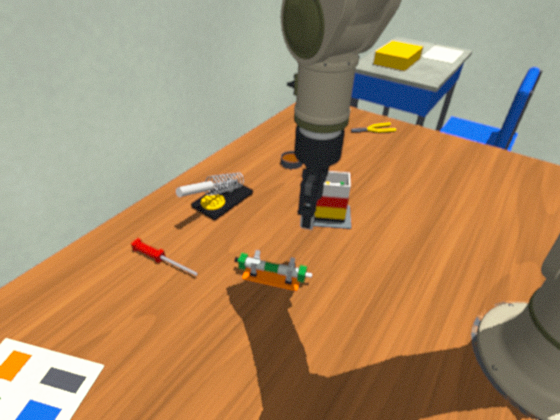

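The sucker is held in both clips at (278,105), with both collar tops at z 39.8 (expected 39). The stack at (335,200) in the side view is in order, and the bystanders are where they were. Handing in.

```bash
python3 -c "
from h import *
s=arm.observe();print(s['clock'],s['contact_force'],s['joint_velocities'].round(2)); print(arm.sign_off())"
```

```text
44.65 [ 0.35850853  0.44600194 -0.31186238] [-0.03 -0.04  0.03 -0.03 -0.09  0.05  0.01]
the job is handed in; nothing more can be done
None
```

I stacked the yellow, red and white trays in the dock in that order, then pressed the sucker into both clips of the orange rail and let go. I handed the job in at about 45 s of the 128 s allowed, with the gripper open and clear of everything.

| Check | Measured | Expected |
|---|---|---|
| Yellow tray rim height | 52 mm | 51 mm |
| Red tray rim height | 85 mm | 84 mm |
| White tray rim height | 118 mm | 117 mm |
| Sucker collar tops, both ends | 39.8 mm | 39 mm |

- **Stack:** the three trays are centred within about 1 mm of each other and line up with the dock at about 28°.
- **Sucker:** the resistance rose and then vanished on the way down, and it stopped at the height worked out for home. It lies along the rail at 19.3°, against 19.1–19.3° for the rail.
- **Bystanders:** by the overhead camera, the rosin tin and the iron stand are where they started. The screwdriver's overhead reading shifted by about 19 mm, but its side-view reading changed by under 4 mm. The arm never went near it, so I put the shift down to the detection.
- **Disagreement:** the fingers read 17 mm open on the 20 mm barrel, so they held it a little above its axis. It did not slip.

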